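# Third hand: press an enclosure cover against a sprung fence

### The arm

A 7-joint arm with a two-finger parallel gripper is mounted at the origin on the work surface. World frame = base frame: x ahead of the robot, y to its left, z up, the work surface at z = 0. Lengths are in m, angles in rad, forces in N, time in s.
With the tool pointing down it reaches from about 0.425 to 0.875 m from the base axis. Payload 8.4 kg.
Tool frame: the origin (TCP) lies on the centre line of the jaws, within the pads' length; the fingertips stand 22 mm ahead of it and the grasp point (between the pads) lies 3 mm ahead of it (tip_extent is the distance from the TCP to the fingertips, in m); z points along the fingers, y is the line along which they close (so a half turn about z gives the same grasp; the last joint's range is limited). The gripper opens to 87 mm and grips with 3 to 60 N. Pads are 19 mm wide; open, the fingers measure 117 mm over their backs; the gripper's body (75 mm by 190 mm) begins 51 mm behind the grasp point.
Start: joints at [-0.099, 0.333, 0.04, 1.465, -0.013, 1.343, -0.059], TCP at [0.65, -0, 0.245] pointing down, gripper open.
Joint ranges: [-2.58, 2.58], [-0.38, 2.09], [-1.3, 1.39], [0.25, 2.4], [-1.5, 4.64], [0.08, 2.09], [-2.65, 2.65]. Speed limits (rad/s): [2.22, 2.22, 2.79, 2.79, 3.14, 3.14, 3.14].

### API

Orientations are given as [roll, pitch, yaw] about the fixed x, y, z axes, in that order (R = Rz(yaw) Ry(pitch) Rx(roll)).
In Python, from cell import * gives the robot as it stands. Calls block until the motion is done:
- reach(position, orientation): joint-space move of the TCP to a pose.
- move_linear(position, speed=0.15, attitude=None): straight line of the TCP; attitude=None keeps the orientation; speed is the mean speed in m/s.
- move_joints(angles): joint-space move.
- move_gripper(opening, newtons=None): opening from 0.0 (shut) to 1.0 (fully open); newtons is the grip in N (None keeps the last); returns when the fingers have stopped.
- sleep(seconds).
- inverse_kinematics(position, orientation): joint angles nearest the present ones, or None.
- get_image(name): name is "scene" or "side" or "wrist"; returns a dict with "image" (384x512x3 uint8, blue, green, red), "range_z" (384x512 float32, m along the optical axis (not along the pixel's ray), 0 where there is no reading), "camera_matrix" (3x3 intrinsics, pixels), "extrinsics" (4x4, takes a point from world to camera coordinates); the wrist camera has in their place "mount" (4x4, takes a point from camera to tool coordinates, whose origin is the TCP and whose axes are the flange's). Camera axes: x right, y up, looking along -z (the intrinsics and any distortion apply to the point x, -y, -z); pixel columns grow to the right and rows downward; lengths in m; the calibration is good to about 2 mm. A picture is of the moment at which its call begins: read the wrist's pose just before it.
A pose or a line that the arm cannot do raises IKError and nothing moves.
- sign_off(): hands the job in; it is judged then, once.
Readings, each from a call of its own:
- current_time(): time.
- current_qpos(): joint angles.
- current_qd(): joint speeds.
- current_tau(): joint torques, N m.
- current_ee_pos(): TCP position.
- current_tool_rot(): TCP orientation.
- current_wrist_force(): force on the tool from outside, world axes, zero at the start.
- current_wrist_torque(): the same for the moment, N m.
- current_width(): opening from 0.0 (shut) to 1.0 (fully open).
- current_gripper_force(): force on a finger pad.
Only numpy, scipy, OpenCV 4.12 (cv2) and the standard library are available. Lean on these libraries where they do the work, as an engineer would, in place of code of your own. Each camera call takes 0.05 s, during which the arm holds its last target. There are 200 camera calls.

### The job

Take the blue enclosure cover out of its rack, stand it on the ledge of the sprung fence, roughly centred and leaning flat against the sloping backrest, and press it back with the fence's black pointer steady in the green field, without ever running into the red field. Touch only the cover, not the fence or its stand, when you hold it there, and finish while still pressing, so that I can drive the screws; leave the white cover, the can and the screwdriver where they are.

Things in the scene. Friction and masses are not known exactly. Their poses are not given: they have to be found in the camera images.
- cover: Blue flat plastic enclosure cover: slab 12 mm thick (x) x 130 mm wide (y) x 110 mm high (z), 0.14 to 0.28 kg, both faces alike (grey inlay, corner screws). Starts upright in one of the rack's two slots. Origin: centre of its lower edge; z runs up the cover. It stands on the fence the same way up, either face out.
- spare: White cover of the same size and axes, upright in the rack's other slot, 76 mm from the blue one. Leave it alone.
- rack: Fixed black and grey rack, base 140 (x) x 150 (y) x 10 mm high, origin at the centre of its underside. Two slots along its y, at x = -38 and +38 mm, 15 mm wide, between ribs 10 mm thick and 120 mm long whose tops are 30 mm above the bench; slot floor 10 mm above the bench.
- stand: Fixed grey base under the fence, x -80 to +110 mm, 200 mm wide (y), 14 mm high, origin on the bench; +x is the level direction in which the fence is pressed. A dark spring block 52 mm high stands at its +x end. Scale along its +y edge: green field from 8 to 16 mm of travel, red field from 24 mm on, white between.
- seat (a point): Inner corner of the fence, mid-width, 34 mm above the bench; moves with it. z: up the backrest, which leans 20 deg from vertical towards the stand's +x; x: square into the backrest. Backrest: plane x=0, 110 wide, 60 high, 10 mm thick. Ledge: plane z=0, out to x=-22 mm, where an orange lip 6 mm thick rises 10 mm above it. Seated cover: origin at x=-6, z=0 mm; its top 50 mm stand free.
- fence (a joint): Travel in m of the sprung yellow fence along the stand's level +x: 0 at rest, end stop 0.030. Plain spring, 0.8 N per mm, no preload or friction: green field 8 to 16 mm is a push of 6.4 to 12.8 N; the red field begins at 24 mm (19 N). The black pointer on the fence shows this value on the scale.
- can: Loose blue drink can, 66 mm across, 115 mm high, origin at the centre of its underside; a bystander.
- driver: Loose screwdriver with an orange handle lying on the bench, 170 mm long along its x; a bystander.
Mind the look-alikes: they are no part of the job. Several things have the shape of the cover; the one meant has the colours described above.

How it is judged:
On the way:
1. the blue cover stands on the fence's ledge, leaning flat against the backrest (angle between the z axis of cover and the z axis of seat, either way round below 0.09 rad and angle between the x axis of cover and the x axis of seat, either way round below 0.09 rad and x of cover in the frame of seat between -0.01 and -0.002 m and y of cover in the frame of seat between -0.02 and 0.02 m and z of cover in the frame of seat between -0.004 and 0.004 m), for 0.2 s.
At the end, for the whole second after the job is handed in: Blue cover on the ledge (within 4 mm of seated, 20 mm of centre sideways), flat on the backrest within 0.09 rad, still, pressing the stand with over 5 N; fence travel 8 to 16 mm; the robot presses the cover and touches neither fence nor stand; through the last second, still holding (all of step 1 and value of joint fence between 0.008 and 0.016 m and contact force between cover and stand above 5 N and contact force between each of the fingers, the arm and stand below 0.5 N and contact force between any of the fingers, the arm and cover above 2 N and linear speed of cover below 0.02 m/s); the arm keeps its last pose, push and grip.
It fails at once if the fence is driven into the red field (value of joint fence above 0.024 m).
It fails at once if the white cover is disturbed (moved over 30 mm) (distance of spare from where it was at the start of the episode above 0.03 m).
It fails at once if the can is disturbed (moved over 30 mm) (distance of can from where it was at the start of the episode above 0.03 m).
It fails at once if the screwdriver is disturbed (moved over 30 mm) (distance of driver from where it was at the start of the episode above 0.03 m).
It also fails if it takes over 46 s, if anything falls off the work surface, if the arm or the gripper's body presses on something with over 40 N, if the wrist force passes 120 N, or if a joint passes its speed limit or range.

## Working session

There is one attempt and no reset: what is moved stays moved. The work goes in short steps, each a Python script; the robot and the scene stay as the last script left them, time stands still between calls to the robot, and variables do not carry over. Pictures are saved under pics/ and viewed, at most 12 in all, crops included, and the job is handed in when it is done.

```bash
mkdir -p pics; ls
cat > h.py <<'E'
from cell import *
import numpy as np, cv2
def cloud(d):
    K=d["camera_matrix"];z=d["range_z"];v,u=np.mgrid[:z.shape[0],:z.shape[1]]
    p=np.stack([(u-K[0,2])/K[0,0]*z,-(v-K[1,2])/K[1,1]*z,-z,np.ones_like(z)],-1)
    return (p@np.linalg.inv(d["extrinsics"]).T)[...,:3]
E
python3 - <<'E'
from h import *
ims=[]
for n in("scene","side"):
    d=get_image(n);np.savez(n,**{k:v for k,v in d.items()});cv2.imwrite(f"pics/{n}0.png",d["image"])
    print(n,d.keys(),d["camera_matrix"],d["extrinsics"])
print(current_time(),current_tool_rot())
E
```

```text
pics
scene dict_keys(['image', 'range_z', 'camera_matrix', 'extrinsics']) [[487.6056132    0.         251.49145545]
 [  0.         487.6056132  191.44898364]
 [  0.           0.           1.        ]] [[-0.19201709  0.98133688  0.01036215  0.10997254]
 [-0.7660527  -0.15647572  0.62344094  0.32049691]
 [ 0.61342701  0.11177336  0.78180178 -1.9122671 ]
 [ 0.          0.          0.          1.        ]]
side dict_keys(['image', 'range_z', 'camera_matrix', 'extrinsics']) [[448.96657373   0.         256.42075746]
 [  0.         448.96657373 199.03342024]
 [  0.           0.           1.        ]] [[ 0.98461992 -0.17392317 -0.01656329 -0.4698932 ]
 [ 0.12649251  0.64427282  0.75426267 -0.09852488]
 [-0.12051248 -0.74475718  0.65636383 -1.24941875]
 [ 0.          0.          0.          1.        ]]
0.1 [-3.14017067e+00  1.04165504e-04  1.57080628e+00]
```

View pics/scene0.png

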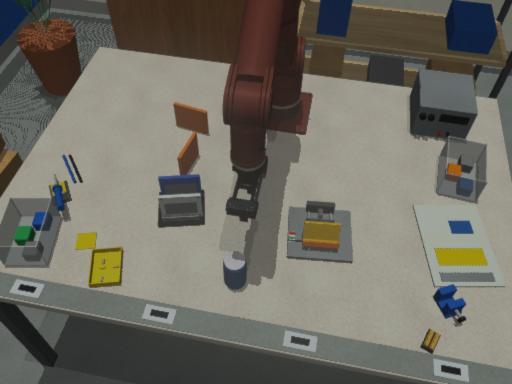

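View pics/side0.png

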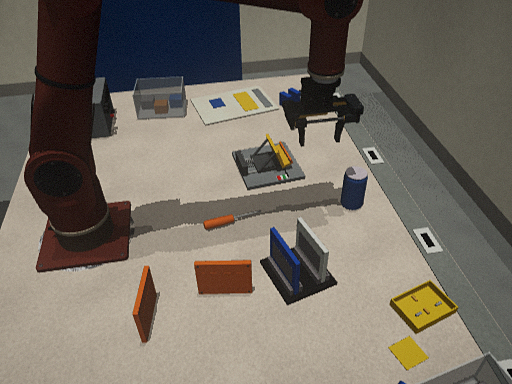

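The scene view shows the rack with the blue cover on the robot side at about (180,188) and the stand at (320,233). Its spring block is on the robot side, so stand +x points towards the robot. The side view shows the blue cover at (283,260), the white one at (312,248), the can at (354,188) and the driver at (218,222).

Run:
```python
from h import *
S={n:dict(np.load(n+".npz")) for n in("scene","side")}
for n,d in S.items():
    P=cloud(d);hsv=cv2.cvtColor(d["image"],cv2.COLOR_BGR2HSV);h,s,v=[hsv[...,i].astype(int) for i in range(3)]
    rk=(P[...,0]>.3)&(P[...,0]<1)&(d["range_z"]>0)
    def st(name,m):
        q=P[m&rk]; 
        if len(q)<5: print(n,name,len(q));return
        (c,w,a)=cv2.minAreaRect((q[:,:2]*1000).astype(np.float32))
        print(n,name,len(q),"med",np.median(q,0).round(4),"min",q.min(0).round(3),"max",q.max(0).round(3),"rect",np.round(c,1),np.round(w,1),round(a,1))
    u=np.mgrid[:384,:512];r,c=u
    box=lambda a,b,e,f:(c>=a)&(c<=b)&(r>=e)&(r<=f)
    bx=(box(150,215,165,230) if n=="scene" else box(255,340,210,305))
    blue=(h>105)&(h<130)&(s>120)
    st("blue",bx&blue&(P[...,2]>.03)); st("bluetop",bx&blue&(P[...,2]>.1))
    hi=bx&(P[...,2]>.105);st("hi",hi)
    st("white top",hi&(s<70))
    st("rackbase",bx&(P[...,2]>.004)&(P[...,2]<.02)); st("rackall",bx&(P[...,2]>.006))
    bx=(box(280,360,195,265) if n=="scene" else box(225,310,130,195))
    st("standbase",bx&(P[...,2]>.010)&(P[...,2]<.017));st("standall",bx&(P[...,2]>.008))
    yel=(h>10)&(h<35)&(s>120);st("fence",bx&yel);st("fencetop",bx&yel&(P[...,2]>.08))
    st("orange",bx&yel&(h<14));st("dark",bx&(v<75)&(P[...,2]>.035))
    st("all orange",(h<14)&(s>140)&(P[...,2]<.04)&(P[...,2]>.008)&(P[...,1]<.25))
    cv2.imwrite(f"pics/{n}1.png",cv2.resize(d["image"][(190,270) if 0 else slice(*((160,275) if n=="scene" else (125,310)))][:,slice(*((140,370) if n=="scene" else (190,380)))],None,fx=3,fy=3,interpolation=cv2.INTER_CUBIC))
```

```text
scene blue 100 med [ 0.5047 -0.2473  0.1192] min [ 0.486 -0.309  0.113] max [ 0.527 -0.189  0.125] rect [ 504.2 -249.1] [ 15.9 122.6] 15.9
scene bluetop 100 med [ 0.5047 -0.2473  0.1192] min [ 0.486 -0.309  0.113] max [ 0.527 -0.189  0.125] rect [ 504.2 -249.1] [ 15.9 122.6] 15.9
scene hi 473 med [ 0.5612 -0.2387  0.1172] min [ 0.482 -0.312  0.105] max [ 0.601 -0.163  0.127] rect [ 542.1 -237.7] [ 97.  129.7] 17.3
scene white top 266 med [ 0.5777 -0.2293  0.1166] min [ 0.482 -0.312  0.105] max [ 0.601 -0.163  0.127] rect [ 542.1 -237.7] [ 97.1 129.5] 17.4
scene rackbase 559 med [ 0.5857 -0.2235  0.0086] min [ 0.349 -0.397  0.004] max [ 0.639 -0.129  0.02 ] rect [ 490.8 -254.8] [276.3 223.7] 14.9
scene rackall 2299 med [ 0.5709 -0.2358  0.065 ] min [ 0.352 -0.391  0.006] max [ 0.639 -0.131  0.127] rect [ 483.7 -248.7] [276.7 209.5] 22.6
scene standbase 1543 med [0.5737 0.2093 0.0132] min [0.449 0.106 0.01 ] max [0.66  0.322 0.017] rect [554.8 214.1] [192.7 200.7] 6.8
scene standall 3323 med [0.5785 0.212  0.016 ] min [0.449 0.106 0.008] max [0.66  0.322 0.093] rect [553.2 214.1] [196.
[... 1724 characters left out ...]
0.292] rect [557.4 139.3] [191.7 351.7] 6.0
side fence 307 med [0.5964 0.2015 0.0407] min [ 0.557 -0.001 -0.006] max [0.633 0.407 0.253] rect [597.6 204.2] [ 74.9 406.7] 5.5
side fencetop 76 med [0.5651 0.2034 0.0873] min [ 0.557 -0.001  0.081] max [0.593 0.27  0.253] rect [573.8 134.3] [ 12.3 272.3] 7.0
side orange 27 med [0.6101 0.2286 0.0498] min [0.603 0.169 0.01 ] max [0.633 0.315 0.056] rect [617.5 241.6] [ 25.8 144.7] 5.9
side dark 323 med [0.5418 0.1728 0.052 ] min [ 0.451 -0.015  0.035] max [0.616 0.267 0.272] rect [542.3 119.6] [157.2 279.2] 6.1
side all orange 661 med [ 0.3607 -0.2678  0.0218] min [ 0.3   -0.285  0.008] max [0.633 0.21  0.04 ] rect [442.6 -20. ] [557.2 216.3] 71.6
```

View pics/scene1.png

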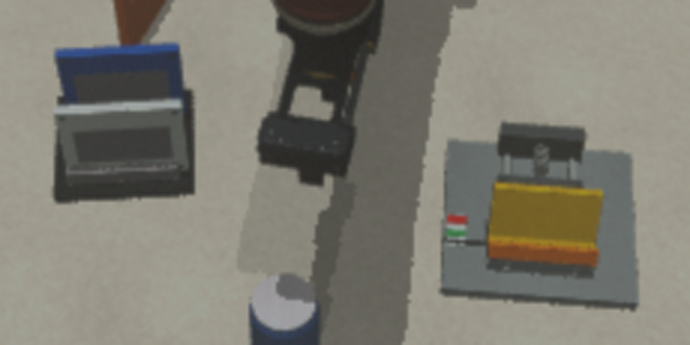

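View pics/side1.png

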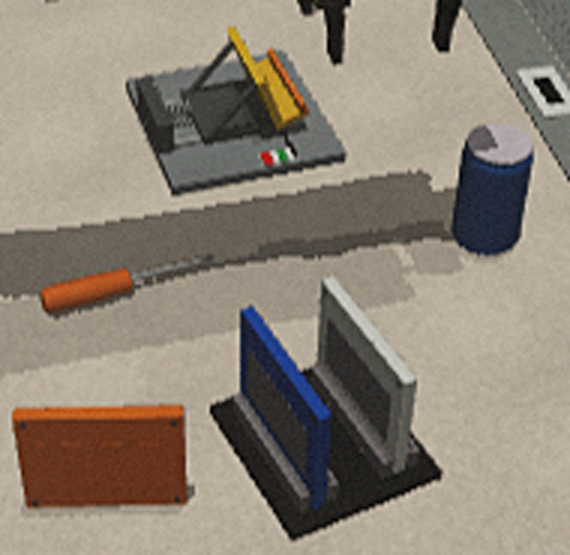

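Run:
```python
from h import *
from scipy.spatial.transform import Rotation as R
reach([.5025,-.2505,.25],[np.pi,0,np.pi/2+np.radians(15.8)])
move_gripper(0.46)
p=current_ee_pos();r=R.from_euler('xyz',current_tool_rot()).as_matrix()
d=get_image("wrist");cv2.imwrite("pics/w.png",d["image"])
T=np.eye(4);T[:3,:3]=r;T[:3,3]=p
d["extrinsics"]=np.linalg.inv(T@d["mount"])
P=cloud(d);hsv=cv2.cvtColor(d["image"],cv2.COLOR_BGR2HSV)
m=cv2.inRange(hsv,(105,110,30),(130,255,255))>0
m&=(P[...,2]>.112)&(P[...,2]<.13)
q=P[m];print(len(q),q.min(0),q.max(0),cv2.minAreaRect((q[:,:2]*1000).astype(np.float32)))
print(current_time(),p,current_width())
```

```text
1404 [ 0.47956203 -0.3056514   0.11671618] [ 0.52231811 -0.18479336  0.12142338] ((501.3854675292969, -245.4564208984375), (11.392372131347656, 123.53230285644531), 15.602602005004883)
2.2917 [ 0.50251042 -0.25051708  0.2500272 ] 0.4632050962944951
```

View pics/w.png

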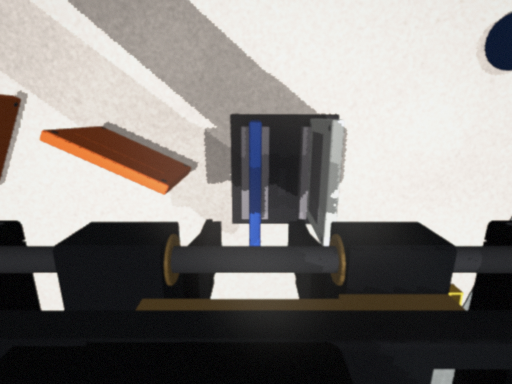

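The wrist view shows the blue top edge at about (255,185), between the open fingers, and it confirms the position. I'll check IK for the seat poses, then grasp and lift.

```bash
cat >> h.py <<'E'
from scipy.spatial.transform import Rotation as R
a=np.radians(6.3);t=np.radians(20)
X=-np.array([np.cos(a),np.sin(a),0]);U=np.array([0,0,1.])
xs=np.cos(t)*X-np.sin(t)*U; zs=np.cos(t)*U+np.sin(t)*X
ys=np.cross(zs,xs); seat=np.array([.593,.2172,.034])
M=np.stack([np.cross(-xs,-zs),-xs,-zs],1);rot=R.from_matrix(M).as_euler('xyz')
H=.088
def tcp(x,z,y=0,push=0): return seat+x*xs+y*ys+(z+H)*zs+push*X
E
python3 - <<'E'
from h import *
print(rot,[inverse_kinematics(tcp(*q),rot) for q in((-.011,.09),(-.011,.003),(-.006,0,0,.02))])
g=[.5028,-.2498]
move_linear(g+[.12],.12,[np.pi,0,np.pi/2+np.radians(15.7)])
move_linear(g+[.098],.06)
move_gripper(0,40)
f0=current_wrist_force();print(current_width()*87,current_gripper_force(),f0)
move_linear(g+[.26],.12)
sleep(.3);print(current_width()*87,current_wrist_force(),current_time(),current_qpos())
E
```

```text
[2.7925268  0.         1.68075207] [array([-0.14857535,  0.02816806, -0.38755901,  1.95356579,  0.20253191,
        0.85165868, -0.53417828]), array([-0.19650508,  0.17328205, -0.33733351,  1.9833885 ,  0.30596451,
        0.693773  , -0.61645772]), array([-0.17757671,  0.13761421, -0.37101947,  2.03604022,  0.30861671,
        0.67930806, -0.63937721])]
12.080391301025662 39.99790624715388 [-1.07562926 -0.27865177  1.05679614]
11.919095118251073 [ 0.2015842   0.10322148 -3.05619966] 6.45 [ 0.25355151  0.14407553  0.14327887  1.66910465 -0.0210446   1.33031671
  0.67438846]
```

Run:
```python
from h import *
reach([.56,0,.28],[np.pi,0,np.pi/2])
reach(tcp(-.011,.10),rot)
move_linear(tcp(-.011,.03),.12)
sleep(.3);print(current_wrist_force(),current_time(),current_ee_pos()-tcp(-.011,.03))
f=[get_image(n) for n in("scene","side")]
for n,d in zip(("scene","side"),f):
    P=cloud(d);L=(P-seat)@np.stack([xs,ys,zs],1)
    hsv=cv2.cvtColor(d["image"],cv2.COLOR_BGR2HSV);near=(np.abs(L)<.2).all(-1)
    for nm,lo,hi in(("blue",(105,110,30),(130,255,255)),("yel",(18,120,30),(35,255,255)),("or",(3,140,30),(14,255,255))):
        q=L[(cv2.inRange(hsv,lo,hi)>0)&near];q=q if len(q) else np.zeros((1,3))
        print(n,nm,len(q),*np.percentile(q,[2,50,98],0).round(4))
A=f[0]["image"][160:280,260:380];B=f[1]["image"][80:200,210:330]
cv2.imwrite("pics/pre.png",cv2.resize(np.hstack([A,B]),None,fx=3.3,fy=3.3,interpolation=cv2.INTER_CUBIC))
```

```text
[-0.1132543  -0.5694895  -3.11881371] 9.3833 [0.00017658 0.00013902 0.00069794]
scene blue 454 [-0.0225 -0.0628  0.0343] [-0.0177  0.0261  0.0724] [-0.0118  0.0622  0.14  ]
scene yel 206 [-0.0093 -0.0533 -0.0042] [ 0.0001 -0.0028  0.0036] [0.0066 0.0514 0.0154]
scene or 173 [-0.0334 -0.0531 -0.0068] [-0.0268 -0.0001  0.0028] [-0.0222  0.0512  0.0104]
side blue 158 [-0.0147 -0.0476  0.0405] [-0.0087  0.0619  0.1251] [-0.0036  0.0688  0.1839]
side yel 235 [-0.0402 -0.0554 -0.0076] [0.0054 0.0278 0.0416] [0.0185 0.0579 0.1985]
side or 29 [-0.03   -0.0653 -0.0353] [-0.0228  0.0291  0.0079] [-0.0188  0.056   0.0118]
```

View pics/pre.png

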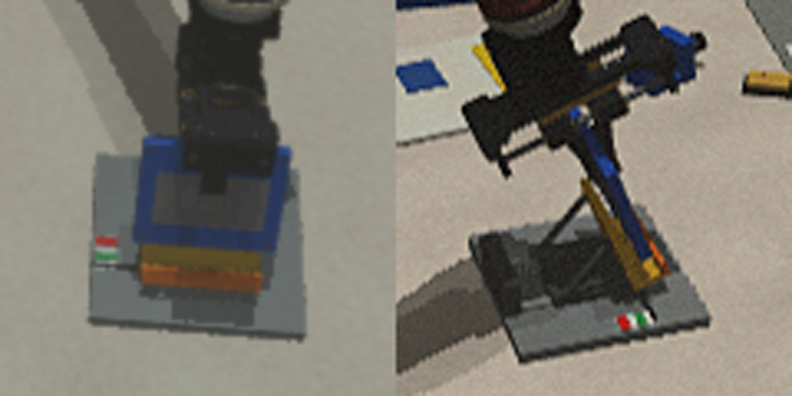

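The view shows the cover centred above the fence and behind the lip, parallel to the backrest. The pointer is at rest at the start of the scale. Next is a guarded descent, then the push.

Run:
```python
from h import *
import json
f0=current_wrist_force()
move_linear(tcp(-.011,.006),.08)
z=.006
while z>-.008:
    z-=.001; move_linear(tcp(-.011,z),.03); sleep(.05)
    f=current_wrist_force()-f0
    if f@zs>2.5 or f[2]>2.5: break
print("ledge z",z,f.round(2),(current_ee_pos()-seat)@zs-H)
x=-.011
g0=f.copy();k=0
while k<.014:
    k+=.001; move_linear(tcp(-.011,z,0,k),.03); sleep(.05)
    f=current_wrist_force()-f0;fx=-(f-g0)@X
    print(round(k,3),round(fx,2),f.round(1))
    if fx>4: break
json.dump([z,k,list(f0),list(g0)],open("s.json","w"))
print(current_time(),current_wrist_torque(),current_width()*87)
d=get_image("side");cv2.imwrite("pics/p1.png",cv2.resize(d["image"][80:200,210:330],None,fx=4,fy=4,interpolation=cv2.INTER_CUBIC))
```

```text
ledge z 0.0 [-3.97 -1.48  6.67] 0.00046452051648102066
0.001 0.41 [-3.6 -0.8  5.1]
0.002 3.63 [-0.4 -0.4  1.1]
0.003 4.98 [ 0.9 -0.1 -0.5]
12.6333 [-0.10889352  0.58076328 -0.05754799] 11.789031540783697
```

View pics/p1.png

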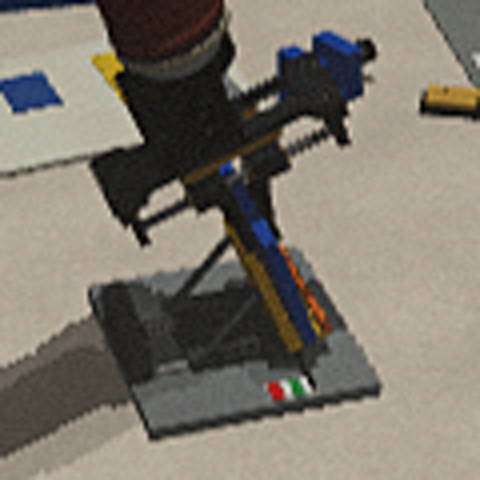

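Run:
```python
from h import *
import json
z,k,f0,g0=json.load(open("s.json"));f0=np.array(f0)
while k<.024:
    k+=.001; move_linear(tcp(-.011,z,0,k),.03); sleep(.05)
    f=current_wrist_force()-f0;fx=-f@X
    print(round(k,3),round(fx,2),f.round(1),current_wrist_torque().round(2),((current_ee_pos()-tcp(-.011,z))@X*1000).round(1))
    if fx>7.5: break
json.dump([z,k,list(f0),list(g0)],open("s.json","w"))
sleep(.3);print(current_time(),current_wrist_force()-f0)
d=get_image("side");e=get_image("scene")
I=np.hstack([d["image"][110:200,230:320],e["image"][195:285,270:360]])
cv2.imwrite("pics/p2.png",cv2.resize(I,None,fx=4.4,fy=4.4,interpolation=cv2.INTER_CUBIC))
```

```text
0.004 -0.01 [ 0.1 -0.9 -0.2] [-0.04  0.62 -0.02] 4.0
0.005 0.3 [ 0.3  0.1 -0.6] [-0.1   0.63 -0.06] 5.0
0.006 -0.31 [-0.2 -1.  -0.4] [-0.09  0.61 -0.01] 6.0
0.007 0.22 [ 0.3 -0.6 -1.1] [-0.12  0.47  0.01] 6.9
0.008 1.21 [ 1.3 -0.4 -0.3] [-0.09  0.24  0.05] 7.8
0.009 1.54 [1.5 0.4 0.3] [-0.14  0.02  0.08] 8.8
0.01 3.05 [ 3.1 -0.6  0.1] [-0.1 -0.1  0.1] 9.8
0.011 3.32 [ 3.4 -0.1  0.3] [-0.07 -0.35  0.04] 10.8
0.012 5.46 [5.4 0.8 1.2] [-0.03 -0.55  0.02] 11.8
0.013 5.36 [ 5.3  0.5 -0.6] [-0.04 -0.75  0.  ] 12.8
0.014 4.96 [ 5.  -0.4 -0.1] [-0.08 -0.83  0.  ] 13.7
0.015 6.58 [ 6.5  1.3 -0.1] [-0.03 -0.92  0.01] 14.6
0.016 7.04 [ 7.1 -0.3 -1. ] [-0.04 -1.03  0.05] 15.5
0.017 7.77 [ 7.7  0.9 -1.6] [ 0.07 -1.07  0.07] 16.4
17.1833 [ 8.17927361  0.43599957 -0.95101623]
```

View pics/p2.png

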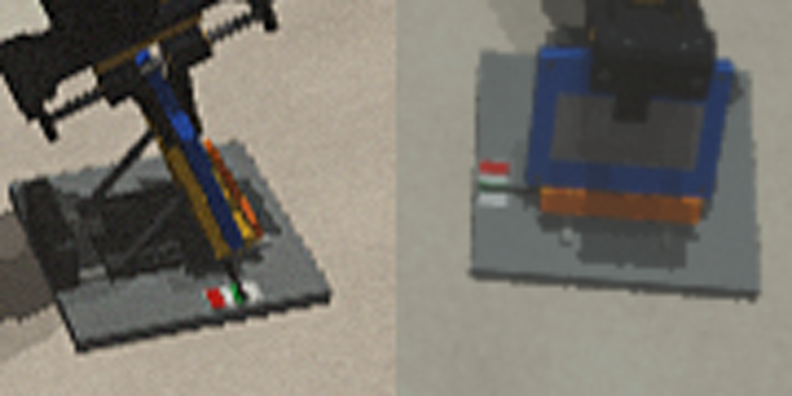

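The pointer is in the green field, at about 10 mm of travel. I'll press slightly further and check that the cover is flat.

Run:
```python
from h import *
import json
z,k,f0,g0=json.load(open("s.json"));f0=np.array(f0)
k+=.002; move_linear(tcp(-.011,z,0,k),.02);sleep(.5)
print([(-(current_wrist_force()-f0)@X).round(2) for _ in range(3)],current_wrist_torque().round(2),current_time(),current_width()*87)
d=get_image("scene");P=cloud(d);L=(P-seat)@np.stack([xs,ys,zs],1)
hsv=cv2.cvtColor(d["image"],cv2.COLOR_BGR2HSV)
m=(cv2.inRange(hsv,(105,110,30),(130,255,255))>0)&(np.abs(L)<.15).all(-1)
o=(cv2.inRange(hsv,(3,140,30),(14,255,255))>0)&(np.abs(L)<.15).all(-1)
q=L[m];o=L[o]
for _ in range(4):
    c,res,*_=np.linalg.lstsq(np.c_[q[:,1:],np.ones(len(q))],q[:,0],rcond=None)
    e=q[:,0]-np.c_[q[:,1:],np.ones(len(q))]@c;q=q[np.abs(e)<max(.0015,1.5*e.std())]
print(len(q),"slopes y,z",c.round(4),e.std(),np.percentile(q,[1,50,99],0).round(4))
print("lip",np.percentile(o,[2,50,98],0).round(4))
s=get_image("side");I=s["image"][125:195,240:310]
cv2.imwrite("pics/p3.png",cv2.resize(I,None,fx=8,fy=8,interpolation=cv2.INTER_CUBIC))
```

```text
[np.float64(8.62), np.float64(8.62), np.float64(8.62)] [ 0.05 -1.43  0.05] 18.0333 11.825053684928394
219 slopes y,z [ 0.0019  0.0079 -0.0013] 0.0013551246396571023 [[-0.0029 -0.0625  0.0111]
 [-0.0008  0.0317  0.0493]
 [ 0.0015  0.0626  0.1172]]
lip [[-0.0222 -0.0532 -0.0028]
 [-0.0168  0.0009  0.0063]
 [-0.0115  0.05    0.0154]]
```

View pics/p3.png

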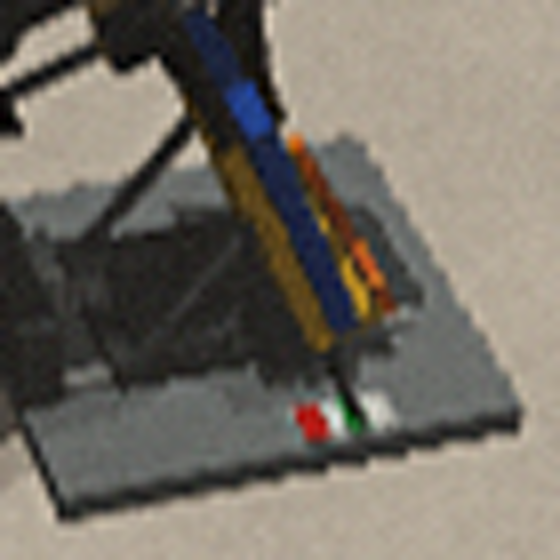

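The cover is flat (0.008 rad slope) with the pointer in green. The level push has lifted it about 2 mm off the sloping ledge, so I'll slide it down along the backrest to the ledge.

Run:
```python
from h import *
import json
z,k,f0,g0=json.load(open("s.json"));f0=np.array(f0);k+=.002
b=(current_wrist_force()-f0)@zs
for i in range(7):
    z-=.0005; move_linear(tcp(-.011,z,0,k),.02);sleep(.1)
    f=current_wrist_force()-f0
    print(round(z*1e3,1),(f@zs-b).round(2),(-f@xs).round(2),(-f@X).round(2))
    if f@zs-b>6: break
sleep(.3)
d=get_image("scene");L=(cloud(d)-seat)@np.stack([xs,ys,zs],1)
hsv=cv2.cvtColor(d["image"],cv2.COLOR_BGR2HSV);ok=(np.abs(L)<.15).all(-1)
o=L[(cv2.inRange(hsv,(3,140,30),(14,255,255))>0)&ok];q=L[(cv2.inRange(hsv,(105,110,30),(130,255,255))>0)&ok]
print("lip",np.median(o,0).round(4),"top",np.percentile(q,[2,95,99],0).round(4))
s=get_image("side");cv2.imwrite("pics/p4.png",cv2.resize(s["image"][125:195,240:310],None,fx=8,fy=8,interpolation=cv2.INTER_CUBIC))
f=current_wrist_force()-f0;print(f,(-f@X),current_time(),current_ee_pos()-tcp(-.011,z,0,k))
```

```text
-0.5 0.71 8.48 9.14
-1.0 3.31 9.02 8.76
-1.5 6.56 9.07 7.7
lip [-0.0178 -0.0037  0.0061] top [[-0.0073 -0.063   0.0096]
 [ 0.0025  0.0613  0.1136]
 [ 0.0051  0.0627  0.1164]]
[ 8.92788282 -0.35996447  4.93149531] 8.834466483190411 19.5833 [0.00195067 0.00026235 0.00181403]
```

View pics/p4.png

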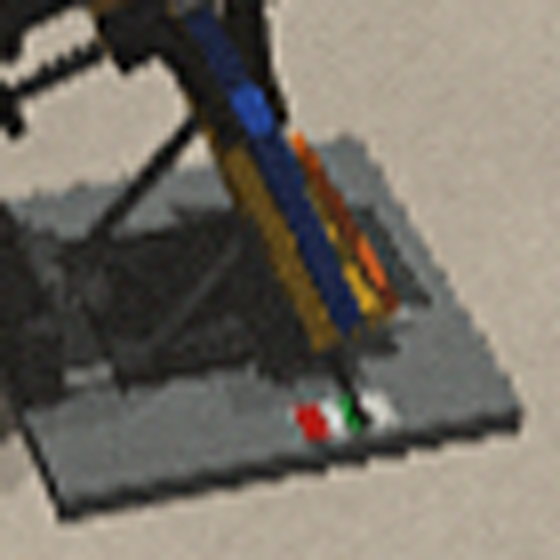

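The cover is now on the ledge, but the pointer sits near the low edge of green. I'll push about 2 mm more towards the middle and verify.

Run:
```python
from h import *
import json
z,k,f0,g0=json.load(open("s.json"));f0=np.array(f0);k+=.0045;z-=.0015
move_linear(tcp(-.011,z,0,k),.02);sleep(.5)
F=[]
for _ in range(10): sleep(.05);F.append(current_wrist_force()-f0)
f=np.mean(F,0);print(f,-f@X,f@zs,current_time())
d=get_image("scene");L=(cloud(d)-seat)@np.stack([xs,ys,zs],1)
hsv=cv2.cvtColor(d["image"],cv2.COLOR_BGR2HSV);ok=(np.abs(L)<.15).all(-1)
o=L[(cv2.inRange(hsv,(3,140,30),(14,255,255))>0)&ok];print("lip",np.median(o,0).round(4))
q=L[(cv2.inRange(hsv,(105,110,30),(130,255,255))>0)&ok]
for _ in range(4):
    A=np.c_[q[:,1:],np.ones(len(q))];c=np.linalg.lstsq(A,q[:,0],rcond=None)[0]
    e=q[:,0]-A@c;q=q[np.abs(e)<max(.0015,1.5*e.std())]
print("plane",c.round(4))
s=get_image("side");cv2.imwrite("pics/p5.png",cv2.resize(np.hstack([s["image"][130:190,245:305],d["image"][210:270,275:335]]),None,fx=6.5,fy=6.5,interpolation=cv2.INTER_CUBIC))
```

```text
[10.03848465 -0.08315432  3.09890406] 9.968736916544517 -0.4974915482738445 20.8583
lip [-0.0154  0.0013  0.0065]
plane [-0.008   0.0188 -0.0009]
```

View pics/p5.png

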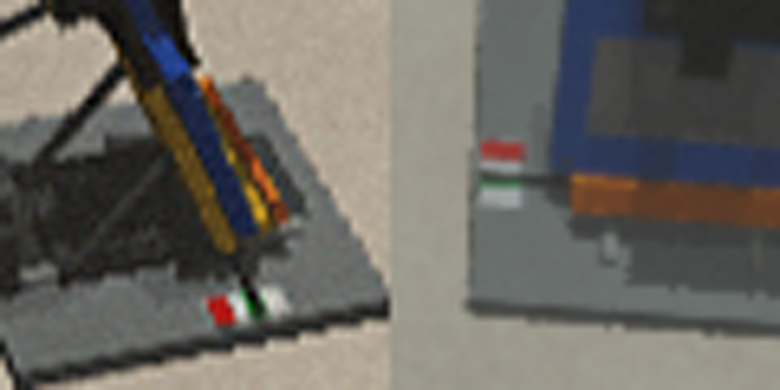

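The pointer is in the green field at about 12 mm (10 N). The cover is flat, seated and steady, so I'm handing in.

```bash
python3 -c "
from cell import *
print(sign_off())"
```

```text
the job is handed in; nothing more can be done
None
```

The job is handed in: the blue cover stands centred on the ledge and flat against the backrest, with the arm still pressing at about 10 N and the pointer in the green field at about 12 mm; no verdict came back.

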